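Lift a flanged sample tube out of a photoreactor with gap-marked sprung tweezers

ROBOT

A 6-joint arm with a two-finger parallel gripper is mounted at the origin on the work surface. World frame = base frame: x ahead of the robot, y to its left, z up, the work surface at z = 0. Lengths are in mm, angles in rad, forces in N, time in s.
With the tool pointing down it reaches from about 250 to 800 mm from the base axis. Payload 3.9 kg.
Tool frame: the origin (TCP) lies on the centre line of the jaws, within the pads' length; the fingertips stand bot.tip_reach ahead of it and the grasp point (between the pads) lies 2 mm behind it (bot.tip_reach is the distance from the TCP to the fingertips, in mm); z points along the fingers, y is the line along which they close (so a half turn about z gives the same grasp; the last joint's range is limited). The gripper opens to 85 mm and grips with 20 to 120 N. Pads are 22 mm wide; open, the fingers measure 114 mm over their backs; the gripper's body (76 mm by 85 mm) begins 54 mm behind the grasp point. The pads swing forward as they close: fully open they stand 13 mm farther back than shut.
Start: joints at [-1.236, 0.26, -0.138, 1.173, 0, 1.571], TCP at [172.5, -495.842, 227.504] pointing down, gripper open.
Joint ranges: [-2.78, 2.78], [-0.83, 1.72], [-1.28, 1.37], [-1.9, 2.12], [-1.57, 1.48], [-3.14, 3.14]. Speed limits (rad/s): [2.57, 2.57, 3.14, 3.14, 3.14, 3.14].

INTERFACE

Orientations are given as a rotation vector (axis times angle).
In Python, from workcell import bot gives the robot as it stands.
- The arm moves only by the tool carry_out, never from a script. Its argument "series" is text: rows parted by semicolons, each of 7 numbers parted by spaces: the shift along the tool's x, y, z in cm, then the turn, a rotation vector about the tool's x, y, z in rad, then the opening, from -1 (shut) to 1 (fully open). A call has 1 to 12 rows; each row shifts and turns the commanded pose from where the row before left it, along the tool's axes as they then stand; what a row does not reach is not made up. A row lasts 1/10 s, in which the tool goes at most 50 mm and 8.59 degrees, less where a joint would pass 70% of its speed; a pose out of reach is approached as far as the arm can. A call with a gripper value outside its range is refused whole. The fingers move at their own pace and stop on an object; the grip force is fixed at half the most. Time passes only in rows, so rows that do not move let the fingers close. It gives the time, the measured TCP pose, the force, the opening and the grip force at its end, in the units of the state.
- bot.get_state(): the state, without advancing time (a new reading comes with each control period).
- bot.camera(name): name is "side" or "top" or "wrist"; returns (picture, depth): 420x560x3 uint8, blue, green, red; 420x560 float32, mm along the optical axis (not along the pixel's ray), 0 where there is no reading.
- bot.camera_info(name): a dict with "camera_matrix" (3x3 intrinsics, pixels), "camera_from_world" (4x4, takes a point from world to camera coordinates); the wrist camera has in their place "hand_eye" (4x4, takes a point from camera to tool coordinates, whose origin is the TCP and whose axes are the flange's). Camera axes: x right, y up, looking along -z (the intrinsics and any distortion apply to the point x, -y, -z); pixel columns grow to the right and rows downward; lengths in mm; the calibration is good to about 2 mm. A picture is of the moment at which its call begins: read the wrist's pose just before it. camera_info takes no time and is no camera call.
- bot.close_job(): hands the job in; it is judged then, once.
The state is a dict: "t": time; "q": joint angles; "joint_velocities": joint speeds; "tau": joint torques, N m; "position": TCP position; "tool_rot": TCP orientation; "contact_force": force on the tool from outside, world axes, zero at the start; "ft_torque": the same for the moment, N m; "opening": opening from 0.0 (shut) to 1.0 (fully open); "gripper_force": force on a finger pad.
Only numpy, scipy, OpenCV 4.12 (cv2) and the standard library are available. Lean on these libraries where they do the work, as an engineer would, in place of code of your own. Each camera call takes 0.05 s, during which the arm holds its last target. There are 200 camera calls.

TASK

Take the sprung claw tweezers from the black round rest, lower them open over the orange flange of the sample tube in the reactor, squeeze until the black pointer is in the green band (tip gap 17 mm) but never in the red, and lift the tube out hanging by its flange on the two claws. Carry it over the middle of the blue dish and finish while holding it there, hanging upright and still with its lower end clear above the dish by a few centimetres (at most about 10), the pointer still in the green. Do not touch the tube with the gripper itself, and leave the other things on the bench where they are.

Things in the scene. Friction and masses are not known exactly. Their poses are not given: they have to be found in the camera images.
- tweezers_grip (a point): Steel sprung tweezers, loose, 102 mm tall, 0.14 kg, standing claws down on the rest. Point midway between the grip paddles, 67 mm above the underside. z up; y = closing line. Paddles: upright plates 26 mm wide in x, 42 to 92 mm above the underside, blue patch outside; pinch both from outside along y. Width over them: 54 mm minus squeeze (27 at the mark). Only thin leaves above.
- claw_mid (a point): Midway between the claws at their underside when unsqueezed. Each arm ends in an inward ledge 34 mm long in x, 4 mm thick, 9 mm deep, with 3 mm lips at its ends (30 mm apart). Above the ledges 34 mm headroom, arms 62 mm minus squeeze apart. 70 mm over all. The arms stay parallel; between pads that close equally the gap's middle stays at the pads' middle.
- squeeze (a joint): Squeeze of the tweezers, m: tip gap = 44 mm minus this; 0 = free, 0.034 = stop. Shown by a black pointer on white scales 38 to 46 mm above the underside, front and back. Green band 0.0245 to 0.0295, middle 0.027 (gap 17 mm); red from 0.031 (gap under 13 mm). Spring pushes the arms apart: 6 N free, 0.25 N more per mm (13 N at the mark); they spring open if let go.
- rest: Fixed round black rubber pad, 84 mm across, 4 mm thick, on which the tweezers stand. Origin at the centre of its underside, on the bench.
- cell_center (a point): Loose sample tube standing upright in the reactor's port: amber stem 11 mm across and 60 mm long, then an orange flange 28 mm across and 4 mm thick, and on it an orange stub 12 mm across and 8 mm tall; 72 mm in all, 0.04 kg. The point is on its axis, 36 mm above its lower end; the flange's underside is 24 mm above the point. z points along the tube, up.
- reactor: Fixed round steel reactor; origin on the bench on its axis. Flange 130 mm across, top at 110 mm (bolts to 123); port ring 64 mm across, top at 144 mm, with a bore 13 mm wide, 30 mm deep, holding the tube (lower end at 114 mm, flange underside at 174 mm, 30 mm above the ring). Two black-knobbed valves reach 127 mm out on the far side, 99 mm high; a pipe stub 85 mm on the robot's side.
- dish: Fixed round blue dish, 96 mm across at the rim, 16 mm tall, inner floor 4 mm above the bench. Origin at the centre of its underside.
- amber_bottle_mid (a point): Bystander, to be left alone: brown glass bottle, 44 mm across, 85 mm tall. The point is half-way up.
- salt_jar_mid (a point): Bystander, to be left alone: clear jar with blue cap, 42 mm across, 50 mm tall. The point is half-way up.
- wrench_mid (a point): Bystander, to be left alone: steel wrench lying flat, 150 mm long. The point is half-way up.
- gasket_mid (a point): Bystander, to be left alone: copper ring gasket, 56 mm across, 8 mm thick. The point is half-way up.
- bolt_mid (a point): Bystander, to be left alone: steel bolt standing on its head, 26 mm across, 45 mm tall. The point is half-way up.
- steel_cup_mid (a point): Bystander, to be left alone: bright metal cup, 52 mm across, 55 mm tall. The point is half-way up.
There are look-alikes about, which are no part of the job. Of the things that look like the part that bears tweezers_grip, the smaller one is meant.

How it is judged:
By the outcome, as a careful person would: the job done as asked, in the order asked, and still so for the second after the job is handed in, while the arm keeps its last pose, push and grip.
It also fails if it takes over 51 s, if anything falls off the work surface, if the arm or the gripper's body presses on something with over 40 N, if the wrist force passes 120 N, or if a joint passes its speed limit or range.

## Working session

There is one attempt and no reset: what is moved stays moved. The work goes in short steps, Python scripts to look and compute and a tool call to move; the robot and the scene stay as the last step left them, time stands still between calls to the robot, and variables do not carry over. Pictures are saved under pics/ and viewed, at most 10 in all, crops included, and the job is handed in when it is done.

Besides the shell and the picture viewer there is one more tool, called after "Call:" by a JSON object that holds its "fn" and its "kwargs". carry_out: Moves the arm, as the interface text tells. Its arguments: {"type":"object","properties":{"series":{"type":"string"}},"required":["series"]}

```bash
mkdir -p pics; ls; cat > h.py <<'E'
import numpy as np, cv2
from scipy.spatial.transform import Rotation as R
from workcell import bot
def snap(name,fn=None):
    s=bot.get_state(); img,d=bot.camera(name); info=bot.camera_info(name)
    K=np.array(info["camera_matrix"],float)
    if name=="wrist":
        T=np.eye(4); T[:3,:3]=R.from_rotvec(s["tool_rot"]).as_matrix(); T[:3,3]=s["position"]
        wc=T@np.array(info["hand_eye"])
    else: wc=np.linalg.inv(np.array(info["camera_from_world"]))
    if fn: cv2.imwrite("pics/"+fn,img); np.savez("pics/"+fn[:-4]+".npz",img=img,d=d,K=K,wc=wc)
    return img,d,K,wc
def load(fn):
    z=np.load("pics/"+fn+".npz"); return z["img"],z["d"],z["K"],z["wc"]
def ray(K,wc,u,v):
    c=np.array([(u-K[0,2])/K[0,0],-(v-K[1,2])/K[1,1],-1.0]); return wc[:3,3],wc[:3,:3]@c
def onplane(K,wc,u,v,z):
    o,r=ray(K,wc,u,v); return o+r*(z-o[2])/r[2]
def at(K,wc,u,v,d):
    o,r=ray(K,wc,u,v); return o+r*d
def proj(K,wc,p):
    q=np.linalg.inv(wc)@np.append(p,1); return K[0,0]*q[0]/-q[2]+K[0,2], K[1,2]+K[1,1]*q[1]/q[2]
E
python3 - <<'E'
from h import *
for n in("side","top"):
    i,d,K,wc=snap(n,n+"0.png"); print(n,K.tolist(),wc.round(2).tolist(),[k for k in bot.camera_info(n)])
    if n=="side": print(bot.camera_info(n).get("distortion"))
w=bot.camera_info("wrist");print(w); print(bot.get_state(),bot.tip_reach)
E
```

```text
pics
side [[431.53216112340095, 0.0, 275.8869358288396], [0.0, 431.53216112340095, 205.34366695632647], [0.0, 0.0, 1.0]] [[0.97, 0.12, -0.19, 407.68], [-0.22, 0.55, -0.81, -717.78], [0.01, 0.83, 0.56, 644.48], [0.0, 0.0, 0.0, 1.0]] ['camera_matrix', 'camera_from_world']
None
top [[418.52157953930976, 0.0, 274.34460920450647], [0.0, 418.52157953930976, 210.7455431120198], [0.0, 0.0, 1.0]] [[-0.02, 1.0, -0.08, 547.3], [-1.0, -0.02, -0.0, -7.71], [-0.0, 0.08, 1.0, 842.28], [0.0, 0.0, 0.0, 1.0]] ['camera_matrix', 'camera_from_world']
{'camera_matrix': array([[378.53699013,   0.        , 276.8344833 ],
       [  0.        , 378.53699013, 211.13539063],
       [  0.        ,   0.        ,   1.        ]]), 'hand_eye': array([[ 4.42718764e-04,  9.45650905e-01,  3.25183286e-01,
         8.35694226e+01],
       [ 9.99999849e-01, -5.24554786e-04,  1.63990627e-04,
         4.10779869e-02],
       [ 3.25654334e-04,  3.25183164e-01, -9.45650995e-01,
        -1.46672776e+02],
       [ 0.00000000e+00,  0.00000000e+00,  0.00000000e+00,
         1.00000000e+00]])}
{'t': 0.1, 'q': array([-1.23603318e+00,  2.60652808e-01, -1.39255566e-01,  1.17271335e+00,
       -2.57581544e-05,  1.57077214e+00]), 'joint_velocities': array([-0.00015267, -0.00056079,  0.00289799,  0.00073403, -0.00200076,
        0.0014149 ]), 'tau': array([-6.98568929e-04, -4.06506944e+01,  2.54527599e+01,  1.00887267e-02,
       -1.12907319e-04,  7.09282617e-06]), 'position': array([ 172.27061883, -495.26145824,  226.72420882]), 'tool_rot': array([-3.09591007e+00, -5.23131076e-01,  5.17264785e-04]), 'contact_force': array([-0.50935217, -0.70396252, -0.01938713]), 'ft_torque': array([-0.00065439,  0.03628568,  0.01702517]), 'gripper_force': 0.0, 'opening': 1.0004123011428228} 17.0
```

View pics/top0.png

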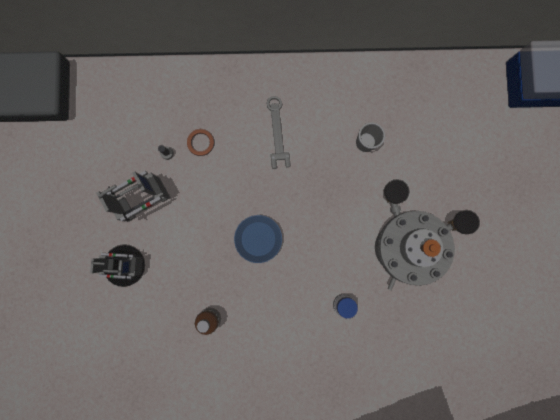

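View pics/side0.png

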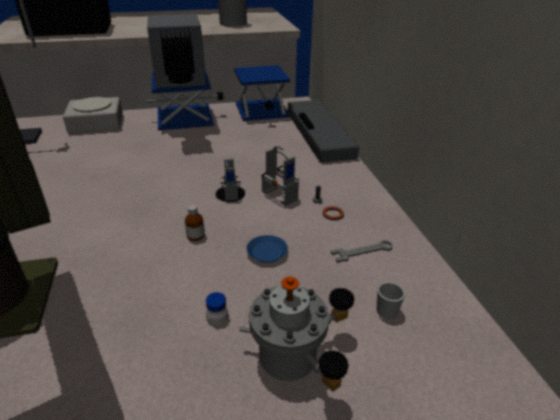

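Top view: small tweezers on the black rest at (120,266), larger look-alike at (138,196); side view: small at (230,178), large at (281,178). I choose the smaller one, on the rest. The tube's flange is at top (432,247) and side (290,284), the dish at top (258,239).

```bash
cat > m1.py <<'E'
from h import *
def cloud(fn,box):
    i,d,K,wc=load(fn); u0,v0,u1,v1=box
    vv,uu=np.mgrid[v0:v1,u0:u1]; dd=d[v0:v1,u0:u1]; m=dd>0
    P=np.array([at(K,wc,u,v,z) for u,v,z in zip(uu[m],vv[m],dd[m])]); return P,i[v0:v1,u0:u1][m]
i,d,K,wc=load("top0"); hsv=cv2.cvtColor(i,cv2.COLOR_BGR2HSV)
def blob(mask,box):
    m=np.zeros_like(mask); u0,v0,u1,v1=box; m[v0:v1,u0:u1]=mask[v0:v1,u0:u1]
    cs,_=cv2.findContours(m,cv2.RETR_EXTERNAL,cv2.CHAIN_APPROX_NONE); c=max(cs,key=cv2.contourArea)
    return cv2.minEnclosingCircle(c),cv2.fitEllipse(c)
H=hsv[...,0]
b=blob(((H>95)&(H<125)&(hsv[...,1]>90)).astype('uint8')*255,(225,205,295,270)); print("dish",b, onplane(K,wc,*b[1][0],16))
o=blob(((H<20)&(hsv[...,1]>150)&(hsv[...,2]>70)).astype('uint8')*255,(410,225,450,265)); print("flange",o,onplane(K,wc,*o[1][0],178))
si,sd,sK,sw=load("side0"); sh=cv2.cvtColor(si,cv2.COLOR_BGR2HSV)
m=((sh[...,0]<20)&(sh[...,1]>150)&(sh[...,2]>70)).astype('uint8')*255
ms=np.zeros_like(m); ms[270:305,275:310]=m[270:305,275:310]; ys,xs=np.nonzero(ms); print("side orange",xs.min(),xs.max(),ys.min(),ys.max())
for nm,fn,box in(("flange","top0",(418,233,446,261)),("flangeS","side0",(278,276,304,300))):
    P,C=cloud(fn,box); k=P[(P[:,2]>165)]; print(nm,len(k),k.min(0),k.max(0),k.mean(0),np.percentile(k[:,2],[5,25,50,75,95]))
P,C=cloud("top0",(85,240,150,292)); 
for lo,hi in((95,130),(75,95),(40,75),(10,40)):
    k=P[(P[:,2]>lo)&(P[:,2]<hi)]
    if len(k)>2: print("tw top",lo,len(k),k.min(0).round(1),k.max(0).round(1),k.mean(0).round(1),cv2.minAreaRect(k[:,:2].astype('f4')))
P,C=cloud("side0",(210,150,252,205))
for lo,hi in((90,130),(40,90),(10,40)):
    k=P[(P[:,2]>lo)&(P[:,2]<hi)]
    if len(k)>2:print("tw side",lo,len(k),k.min(0).round(1),k.max(0).round(1),k.mean(0).round(1),cv2.minAreaRect(k[:,:2].astype('f4')))
a=cv2.resize(i[235:297,80:160],None,fx=7,fy=7,interpolation=cv2.INTER_CUBIC); c=cv2.resize(si[150:207,200:270],None,fx=7,fy=7,interpolation=cv2.INTER_CUBIC)
a=cv2.resize(a,(400,310));c=cv2.resize(c,(400,310)); cv2.imwrite("pics/c1.png",np.clip(np.hstack([a,c]).astype(float)*1.8,0,255).astype('uint8'))
# rest: dark rubber
g=(hsv[...,2]<45).astype('uint8')*255; r=blob(g,(100,240,150,292)); print("rest",r,onplane(K,wc,*r[1][0],4))
E
python3 m1.py
```

```text
dish (((257.8053894042969, 238.24850463867188), 22.806842803955078), ((258.4503479003906, 236.87989807128906), (40.75815200805664, 44.04507064819336), 114.51963806152344)) [566.62244677  26.69408905  16.        ]
flange (((431.0126037597656, 247.56723022460938), 8.139800071716309), ((431.05072021484375, 247.80288696289062), (14.477680206298828, 15.406401634216309), 101.31676483154297)) [ 540.28100481 -252.22818587  178.        ]
side orange 282 298 277 289
flange 249 [ 527.38705761 -266.83761391  174.54165271] [ 554.18665386 -239.14995131  188.572634  ] [ 540.95027969 -252.13144548  180.16000185] [177.08586609 178.10845497 178.89230975 180.23456873 187.02410821]
flangeS 211 [ 524.74192609 -269.26501262  165.24442655] [ 551.57553447 -241.49401224  188.91875575] [ 537.59809758 -258.3128326   180.51569152] [176.36663995 178.60899514 179.33767768 181.77337018 187.70224497]
tw top 95 135 [504.1 266.8  95.1] [533.1 322.6 108.2] [518.  293.1 101.1] ((518.5753784179688, 294.6883850097656), (54.975830078125, 24.811418533325195), 84.91423034667969)
tw top 75 127 [503.1 266.   75.4] [533.  321.
[... 514 characters left out ...]
527.8 323.9 107. ] [513.  286.6  96.5] ((515.7109985351562, 293.2951965332031), (58.64377975463867, 25.783212661743164), 83.01152038574219)
tw side 40 324 [486.8 254.2  40.1] [537.7 328.3  90. ] [513.  278.7  62.2] ((515.3760375976562, 289.7093811035156), (71.53517150878906, 50.302757263183594), 80.48744201660156)
tw side 10 133 [490.8 252.9  10.2] [534.  328.6  40. ] [512.4 262.5  26. ] ((515.1209106445312, 290.4352111816406), (72.1501693725586, 42.54182434082031), 82.93929290771484)
rest (((123.91051483154297, 265.6590881347656), 20.687894821166992), ((123.2854232788086, 265.3579406738281), (36.46939468383789, 38.37916564941406), 68.08245849609375)) [515.57881567 297.23473237   4.        ]
```

View pics/c1.png

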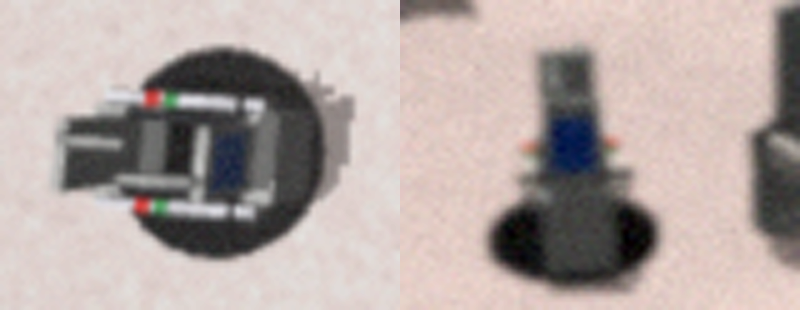

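Crop: the small tweezers (blue paddles) stand on the black rest, the paddles at about top (105,265) and (126,266), closing line roughly along world y (yaw ≈ −5°). The big look-alike is at the right edge. Heights agree with the text (top ≈106, flange ≈178). I turn the wrist and go over.

Call:
{"fn": "carry_out", "kwargs": {"series": "0 0 -0.3 0 0 -0.143 1;0 0 -0.3 0 0 -0.143 1;0 0 -0.3 0 0 -0.143 1;0 0 -0.3 0 0 -0.143 1;0 0 -0.3 0 0 -0.143 1;0 0 -0.3 0 0 -0.143 1;0 0 -0.3 0 0 -0.143 1;0 0 -0.3 0 0 -0.143 1;0 0 -0.3 0 0 -0.143 1;0 0 -0.3 0 0 -0.143 1;0 0 0 0 0 -0.143 1;0 0 0 0 0 -0.143 1"}}

```text
t: 1.3
position: [172.4, -495.6, 257.1]
tool_rot: [-1.621, -2.69, -0.001]
contact_force: [0.2, 0.3, -0.2]
opening: 0.998
gripper_force: 0.0
```

Call:
{"fn": "carry_out", "kwargs": {"series": "0 0 0 0 0 -0.143 1;0 0 0 0 0 -0.143 1;0 0 0 0 0 -0.143 1;0 0 0 0 0 -0.143 1;0 0 0 0 0 -0.143 1;0 0 0 0 0 -0.143 1;0 0 0 0 0 -0.143 1"}}

```text
t: 2.0
position: [172.4, -495.5, 257.0]
tool_rot: [-0.132, -3.138, -0.002]
contact_force: [1.0, 0.4, -0.3]
opening: 0.996
gripper_force: 0.0
```

Call:
{"fn": "carry_out", "kwargs": {"series": "-1.5 4.5 0 0 0 0 1;-1.5 4.5 0 0 0 0 1;-1.5 4.5 0 0 0 0 1;-1.5 4.5 0 0 0 0 1;-1.5 4.5 0 0 0 0 1;-1.5 4.5 0 0 0 0 1;-1.5 4.5 0 0 0 0 1;-1.5 4.5 0 0 0 0 1;-1.5 4.5 0 0 0 0 1;-1.5 4.5 0 0 0 0 1;-1.5 4.5 0 0 0 0 1;-1.5 4.5 0 0 0 0 1"}}

```text
t: 3.2
position: [400.3, 27.8, 257.4]
tool_rot: [0.14, 3.138, -0.0]
contact_force: [0.9, -0.5, -0.2]
opening: 1.002
gripper_force: 0.0
```

Call:
{"fn": "carry_out", "kwargs": {"series": "-1.55 4.5 0 0 0 0 1;-1.55 4.5 0 0 0 0 1;-1.55 4.5 0 0 0 0 1;-1.55 4.5 0 0 0 0 1;-1.55 4.5 0 0 0 0 1;-1.55 4.5 0 0 0 0 1;0 0.4 2 0 0 0 1;0 0 2 0 0 0 1;0 0 0 0 0 0 1;0 0 0 0 0 0 1"}}

```text
t: 4.2
position: [516.8, 290.0, 217.1]
tool_rot: [-0.141, -3.137, 0.002]
contact_force: [-0.3, 0.6, 0.5]
opening: 1.002
gripper_force: 0.0
```

```bash
python3 - <<'E'
from h import *
i,d,K,wc=snap("wrist","w1.png"); s=bot.get_state(); print(s["t"],s["position"],R.from_rotvec(s["tool_rot"]).as_matrix().round(3).tolist())
vv,uu=np.nonzero(d>0); P=np.array([at(K,wc,u,v,d[v,u]) for u,v in zip(uu,vv)]); np.save("pics/w1c.npy",np.c_[uu,vv,P])
k0=P[np.hypot(P[:,0]-517,P[:,1]-293)<48]
for lo,hi in((100,125),(85,100),(55,75),(42,52),(15,40),(2,7)):
    k=k0[(k0[:,2]>lo)&(k0[:,2]<hi)]
    if len(k)>2: print(lo,len(k),k.min(0).round(1),k.max(0).round(1),cv2.minAreaRect(k[:,:2].astype('f4')))
E
```

```text
4.25 [517.42144891 290.20248422 218.05010512] [[-0.996, 0.09, 0.0], [0.09, 0.996, 0.0], [-0.0, 0.0, -1.0]]
100 381 [506.5 269.7 100.1] [526.  317.3 107.7] ((516.141357421875, 293.4881591796875), (49.76002502441406, 13.162493705749512), 58.92629623413086)
85 456 [501.  265.7  85.2] [531.3 321.3  99.9] ((516.1526489257812, 293.43914794921875), (54.05786895751953, 26.40717315673828), 85.39604949951172)
55 164 [491.7 267.7  55. ] [531.1 321.5  74.9] ((514.4988403320312, 291.8818359375), (53.46669387817383, 35.5788459777832), 75.99181365966797)
42 1360 [488.2 257.7  42. ] [539.8 329.6  52. ] ((515.2720336914062, 293.43829345703125), (70.10230255126953, 50.84567642211914), 85.29354095458984)
15 161 [492.4 260.3  17.1] [536.4 329.7  40. ] ((514.8909912109375, 293.6571350097656), (69.71299743652344, 40.094703674316406), 84.92578887939453)
2 3205 [470.4 247.9   2. ] [561.6 340.1   7. ] ((513.5621337890625, 291.32794189453125), (85.80203247070312, 93.23231506347656), 26.7952938079834)
```

View pics/w1.png

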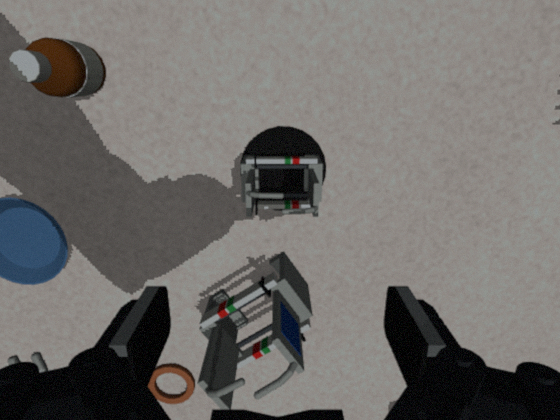

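The wrist view shows the small tweezers on the rest at (283,188) with the closing line across the image, the look-alike behind at (258,330), open fingers at the bottom. The centre comes out at (516, 293.5), top at 107, yaw 85°. I check the look-alike's clearance before descending.

```bash
python3 - <<'E'
import numpy as np
C=np.load("pics/w1c.npy");P=C[:,2:]
from m1 import cloud
T,_=cloud("top0",(85,160,185,240))
for Q in(P,T):
    for zl in(20,50,100,125):
        k=Q[(Q[:,0]>545)&(Q[:,2]>zl)&(Q[:,2]<170)&(Q[:,1]>180)]
        if len(k): print(zl,len(k),k.min(0).round(0),k.max(0).round(0))
E
```

```text
dish (((257.8053894042969, 238.24850463867188), 22.806842803955078), ((258.4503479003906, 236.87989807128906), (40.75815200805664, 44.04507064819336), 114.51963806152344)) [566.62244677  26.69408905  16.        ]
flange (((431.0126037597656, 247.56723022460938), 8.139800071716309), ((431.05072021484375, 247.80288696289062), (14.477680206298828, 15.406401634216309), 101.31676483154297)) [ 540.28100481 -252.22818587  178.        ]
side orange 282 298 277 289
flange 249 [ 527.38705761 -266.83761391  174.54165271] [ 554.18665386 -239.14995131  188.572634  ] [ 540.95027969 -252.13144548  180.16000185] [177.08586609 178.10845497 178.89230975 180.23456873 187.02410821]
flangeS 211 [ 524.74192609 -269.26501262  165.24442655] [ 551.57553447 -241.49401224  188.91875575] [ 537.59809758 -258.3128326   180.51569152] [176.36663995 178.60899514 179.33767768 181.77337018 187.70224497]
tw top 95 135 [504.1 266.8  95.1] [533.1 322.6 108.2] [518.  293.1 101.1] ((518.5753784179688, 294.6883850097656), (54.975830078125, 24.811418533325195), 84.91423034667969)
tw top 75 127 [503.1 266.   75.4] [533.  321.
[... 852 characters left out ...]
252.9  10.2] [534.  328.6  40. ] [512.4 262.5  26. ] ((515.1209106445312, 290.4352111816406), (72.1501693725586, 42.54182434082031), 82.93929290771484)
rest (((123.91051483154297, 265.6590881347656), 20.687894821166992), ((123.2854232788086, 265.3579406738281), (36.46939468383789, 38.37916564941406), 68.08245849609375)) [515.57881567 297.23473237   4.        ]
20 8214 [598. 203.  20.] [694. 312. 144.]
50 7487 [598. 203.  50.] [694. 311. 144.]
100 2698 [611. 215. 100.] [679. 299. 144.]
125 1420 [612. 215. 125.] [678. 299. 144.]
20 1554 [601. 204.  20.] [695. 308. 146.]
50 1464 [601. 204.  50.] [695. 308. 146.]
100 467 [614. 217. 100.] [682. 300. 146.]
125 307 [615. 217. 125.] [682. 300. 146.]
```

Call:
{"fn": "carry_out", "kwargs": {"series": "0.15 0.33 2 0 0 0 1;0 0 3 0 0 0 1;0 0 3 0 0 0 1;0 0 3 0 0 0 1;0 0 2 0 0 0 1;0 0 1.2 0 0 0 1;0 0 0.6 0 0 0 1;0 0 0 0 0 0 1;0 0 0 0 0 0 1"}}

```text
t: 5.15
position: [517.2, 294.3, 70.8]
tool_rot: [0.141, 3.137, 0.002]
contact_force: [0.3, 0.4, -1.0]
opening: 0.999
gripper_force: 0.0
```

Call:
{"fn": "carry_out", "kwargs": {"series": "0 0 0 0 0 0 0.4;0 0 0 0 0 0 0.25;0 0 0 0 0 0 0.15;0 0 0 0 0 0 0.15;0 0 0 0 0 0 0.15;0 0 0 0 0 0 0.15;0 0 0 0 0 0 0.15"}}

```text
t: 5.85
position: [517.0, 294.2, 70.8]
tool_rot: [0.141, 3.137, 0.002]
contact_force: [0.1, 0.5, 5.8]
opening: 0.577
gripper_force: 9.0
```

```bash
python3 - <<'E'
from h import *
i,d,K,wc=snap("wrist","w2.png"); s=bot.get_state(); print(s["t"],s["position"],s["opening"],s["gripper_force"],s["contact_force"])
cv2.imwrite("pics/w2c.png",np.clip(cv2.resize(i[200:420,140:420],None,fx=2.7,fy=2.7,interpolation=cv2.INTER_CUBIC).astype(float)*1.6,0,255).astype('uint8'))
E
```

```text
5.9 [516.99731273 294.25744679  70.78534436] 0.5785281604832592 8.991027474403381 [-0.70778644  0.0097326   5.220158  ]
```

View pics/w2c.png

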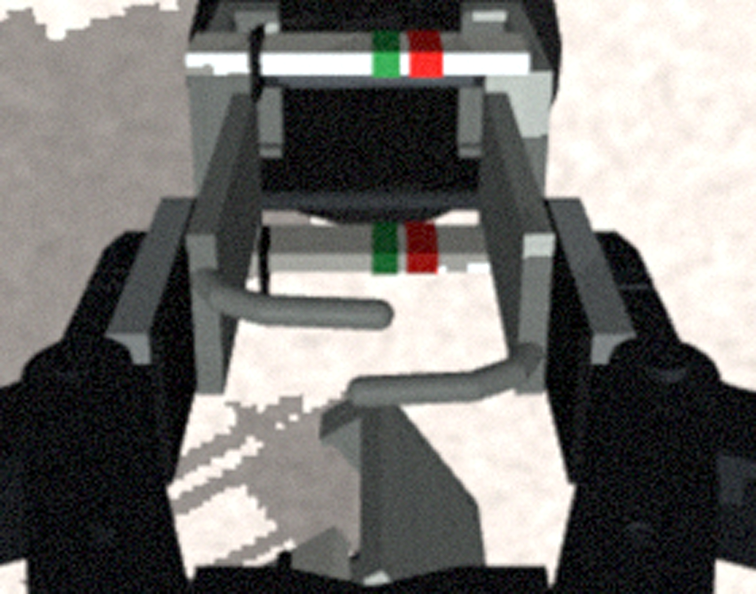

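The crop shows the gripper on the paddles, the black pointer at x≈256, green 372–399, red from 407: squeeze ≈3 mm, as commanded. I squeeze slightly more, lift, and carry over.

Call:
{"fn": "carry_out", "kwargs": {"series": "0 0 0 0 0 0 0.1;0 0 0 0 0 0 0.08;0 0 0 0 0 0 0.08;0 0 -0.5 0 0 0 0.08;0 0 -1.5 0 0 0 0.08;0 0 -2.5 0 0 0 0.08;0 0 -3.5 0 0 0 0.08;0 0 -4 0 0 0 0.08;0 0 -4 0 0 0 0.08;0 0 -3 0 0 0 0.08;0 0 -2 0 0 0 0.08;0 0 0 0 0 0 0.08"}}

```text
t: 7.1
position: [517.5, 294.6, 282.7]
tool_rot: [0.141, 3.134, 0.005]
contact_force: [-0.0, 0.1, -1.4]
opening: 0.541
gripper_force: 8.1
```

Call:
{"fn": "carry_out", "kwargs": {"series": "-0.1 -1 0 0 0 0 0.08;-0.3 -2 0 0 0 0 0.08;-0.4 -3 0 0 0 0 0.08;-0.5 -4 0 0 0 0 0.08;-0.5 -4 0 0 0 0 0.08;-0.5 -4 0 0 0 0 0.08;-0.5 -4 0 0 0 0 0.08;-0.5 -4 0 0 0 0 0.08;-0.5 -4 0 0 0 0 0.08;-0.5 -4 0 0 0 0 0.08;-0.5 -4 0 0 0 0 0.08;-0.5 -4 0 0 0 0 0.08"}}

```text
t: 8.3
position: [529.3, -131.1, 277.1]
tool_rot: [-0.141, -3.134, -0.001]
contact_force: [-0.1, 0.7, -1.5]
opening: 0.54
gripper_force: 8.2
```

Call:
{"fn": "carry_out", "kwargs": {"series": "-0.5 -4 0 0 0 0 0.08;-0.5 -3 0 0 0 0 0.08;-0.4 -2 0 0 0 0 0.08;-0.3 -1 0 0 0 0 0.08;0 0 0 0 0 0 0.08;0 0 0 0 0 0 0.08;0 0 0 0 0 0 0.08"}}

```text
t: 9.0
position: [539.0, -229.1, 279.2]
tool_rot: [-0.139, -3.138, -0.001]
contact_force: [-0.0, 0.3, -1.9]
opening: 0.539
gripper_force: 8.1
```

```bash
python3 - <<'E'
from h import *
i,d,K,wc=snap("wrist","w3.png"); s=bot.get_state(); print(s["t"],s["position"],s["tool_rot"],s["opening"],s["gripper_force"],s["contact_force"])
cv2.imwrite("pics/w3c.png",np.clip(cv2.resize(i[130:420,100:460],None,fx=2.05,fy=2.05,interpolation=cv2.INTER_CUBIC).astype(float)*1.6,0,255).astype('uint8'))
h=cv2.cvtColor(i,cv2.COLOR_BGR2HSV); m=((h[...,0]<20)&(h[...,1]>150)&(h[...,2]>60)).astype('uint8')*255; m[:100]=0
cs,_=cv2.findContours(m,0,cv2.CHAIN_APPROX_NONE)
for c in cs:
    if cv2.contourArea(c)>100:
        e=cv2.fitEllipse(c); print(e,cv2.boundingRect(c),onplane(K,wc,*e[0],178))
E
```

```text
9.05 [ 539.10909435 -229.14582413  279.41772588] [-1.38587766e-01 -3.13805732e+00 -6.85063493e-04] 0.5403928001152437 8.135377317667007 [ 0.35806046 -0.14438283 -0.5907848 ]
((294.16790771484375, 219.98590087890625), (12.168355941772461, 17.17339515686035), 172.8950958251953) (288, 212, 13, 16) [ 547.51725615 -217.70810836  178.        ]
((245.1189727783203, 202.33050537109375), (14.325419425964355, 31.33388900756836), 109.73464965820312) (227, 194, 34, 18) [ 531.64438427 -250.33102023  178.        ]
```

View pics/w3c.png

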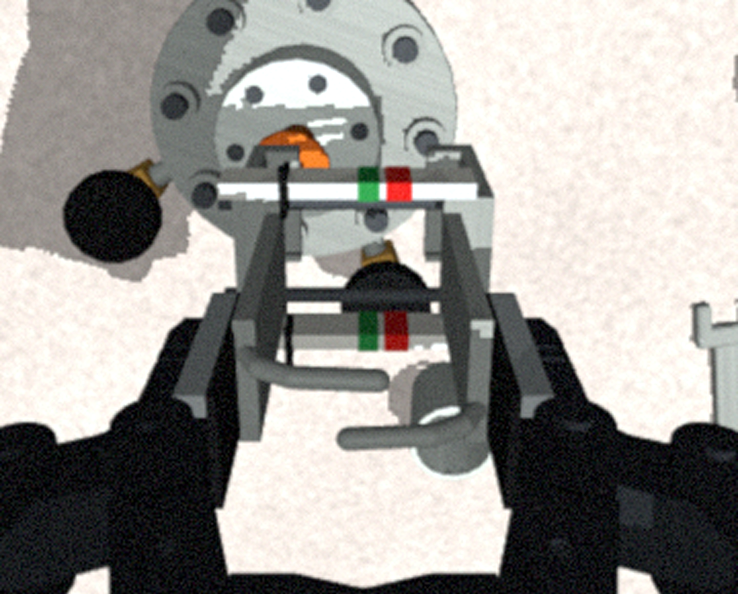

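Close view: the tweezers hang straight in the fingers, pointer at crop x≈283 (green 358–380), the orange flange at crop (295,148), left (−y) of the claws. I shift about 24 mm and re-measure.

Call:
{"fn": "carry_out", "kwargs": {"series": "-0.1 -0.8 0 0 0 0 0.08;-0.1 -0.8 0 0 0 0 0.08;0 -0.8 0 0 0 0 0.08;0 0 0 0 0 0 0.08;0 0 0 0 0 0 0.08;0 0 0 0 0 0 0.08"}}

```text
t: 9.65
position: [539.1, -254.4, 279.5]
tool_rot: [-0.141, -3.138, -0.0]
contact_force: [-0.7, 1.1, -1.0]
opening: 0.543
gripper_force: 8.1
```

```bash
cat > m2.py <<'E'
from h import *
import sys
def look(tag):
    s=bot.get_state(); print(s["t"],s["position"].round(1),s["opening"].round(3),s["gripper_force"].round(1),s["contact_force"].round(1))
    for n in("wrist","top","side"):
        i,d,K,wc=snap(n,n+tag+".png")
        h=cv2.cvtColor(i,cv2.COLOR_BGR2HSV); m=((h[...,0]<20)&(h[...,1]>150)&(h[...,2]>60))
        vv,uu=np.nonzero(m&(d>0)); P=np.array([at(K,wc,u,v,d[v,u]) for u,v in zip(uu,vv)])
        k=(np.hypot(P[:,0]-539,P[:,1]+253)<35)&(P[:,2]>160)&(P[:,2]<195)
        if k.sum()>5:
            P=P[k]; f=P[(P[:,2]<181)]; print(n,k.sum(),"pix",uu[k].min(),uu[k].max(),vv[k].min(),vv[k].max(),"flange bbox",f.min(0).round(1),f.max(0).round(1),cv2.minEnclosingCircle(f[:,:2].astype('f4')))
            st=P[P[:,2]>183]
            if len(st)>3: print("   stub",len(st),st.min(0).round(1),st.max(0).round(1))
if __name__=="__main__": look(sys.argv[1])
E
python3 m2.py 4; python3 - <<'E'
from h import *
a=load("wrist4")[0][130:420,100:460];b=load("top4")[0][210:285,385:475]
a=cv2.resize(a,(500,403));b=cv2.resize(b,(300,250),interpolation=cv2.INTER_CUBIC);s=load("side4")[0][170:300,220:376]
s=cv2.resize(s,(300,250)); o=np.zeros((500,800,3),'uint8');o[:403,:500]=a;o[:250,500:]=b;o[250:,500:]=s
cv2.imwrite("pics/c4.png",np.clip(o.astype(float)*1.6,0,255).astype('uint8'))
E
```

```text
Traceback (most recent call last):
  File "m2.py", line 14, in <module>
    if __name__=="__main__": look(sys.argv[1])
                             ~~~~^^^^^^^^^^^^^
  File "m2.py", line 4, in look
    s=bot.get_state(); print(s["t"],s["position"].round(1),s["opening"].round(3),s["gripper_force"].round(1),s["contact_force"].round(1))
                                                           ^^^^^^^^^^^^^^^^^^
AttributeError: 'float' object has no attribute 'round'
Traceback (most recent call last):
  File "h.py", line 14, in load
    z=np.load("pics/"+fn+".npz"); return z["img"],z["d"],z["K"],z["wc"]
FileNotFoundError: [Errno 2] No such file or directory: 'pics/wrist4.npz'
```

```bash
sed -i 's/s\["opening"\].round(3),s\["gripper_force"\].round(1)/round(s["opening"],3),round(s["gripper_force"],1)/' m2.py
python3 m2.py 4; cat > comp.py <<'E'
from h import *
import sys
t=sys.argv[1]
a=load("wrist"+t)[0][130:420,100:460];b=load("top"+t)[0][210:285,385:475]
a=cv2.resize(a,(500,403));b=cv2.resize(b,(300,250),interpolation=cv2.INTER_CUBIC);s=load("side"+t)[0][170:300,220:376]
s=cv2.resize(s,(300,250)); o=np.zeros((500,800,3),'uint8');o[:403,:500]=a;o[:250,500:]=b;o[250:,500:]=s
cv2.imwrite("pics/c%s.png"%t,np.clip(o.astype(float)*1.6,0,255).astype('uint8'))
E
python3 comp.py 4
```

```text
9.65 [ 539.1 -254.4  279.5] 0.543 8.1 [-0.7  1.1 -1. ]
wrist 648 pix 258 296 190 211 flange bbox [ 525.4 -267.5  174.1] [ 541.3 -241.1  180.9] ((538.1091918945312, -254.22779846191406), 13.288933753967285)
   stub 83 [ 533.3 -259.6  183. ] [ 538.1 -248.8  187.9]
side 126 pix 282 297 280 290 flange bbox [ 526.3 -269.1  175.8] [ 550.7 -249.1  180.9] ((538.66015625, -257.0225830078125), 12.355303764343262)
   stub 17 [ 532.6 -261.7  183.1] [ 543.5 -256.4  187.2]
```

View pics/c4.png

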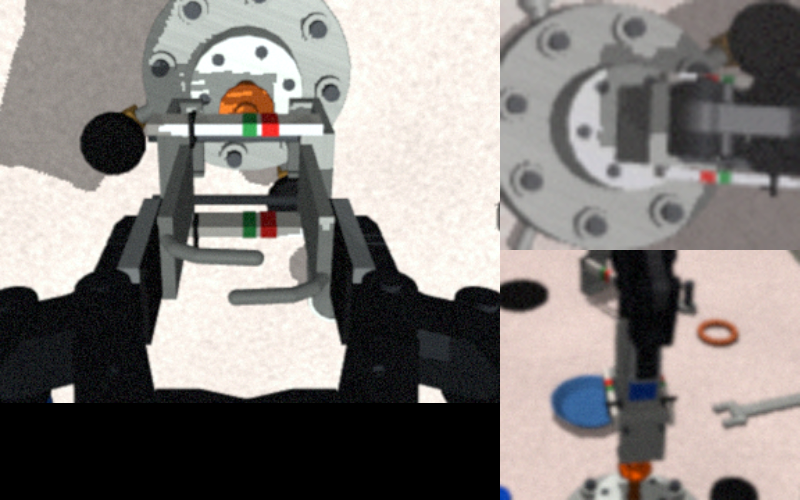

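Everything is above the reactor: the wrist view has the flange at (245,100) centred between the arms; the side crop hints at a small x offset, which I check using the side depth.

```bash
cat > m3.py <<'E'
from h import *
import sys
t=sys.argv[1]; lo,hi=float(sys.argv[2]),float(sys.argv[3])
for n,box in(("side",(265,190,330,295)),("wrist",(150,150,420,420))):
    i,d,K,wc=load(n+t); u0,v0,u1,v1=box
    vv,uu=np.mgrid[v0:v1,u0:u1]; P=np.array([at(K,wc,u,v,d[v,u]) for u,v in zip(uu.ravel(),vv.ravel())])
    k=(d[v0:v1,u0:u1].ravel()>0)&(np.abs(P[:,1]+254)<48)&(np.abs(P[:,0]-539)<40)
    for a in np.arange(lo,hi,8):
        q=P[k&(P[:,2]>a)&(P[:,2]<a+8)]
        if len(q)>10: print(n,a,len(q),np.percentile(q[:,:2],[1,99],axis=0).round(1).tolist(),"mid",np.percentile(q[:,:2],[1,99],axis=0).mean(0).round(1))
for z in(178,225): print(z,proj(*load("side"+t)[2:],[539,-254,z]))
E
python3 m3.py 4 208 262
```

```text
side 208.0 39 [[518.6, -287.2], [551.2, -246.3]] mid [ 534.9 -266.7]
side 216.0 98 [[518.2, -287.8], [551.0, -225.8]] mid [ 534.6 -256.8]
side 224.0 116 [[518.4, -288.3], [551.6, -225.0]] mid [ 535.  -256.7]
side 232.0 117 [[518.3, -287.8], [551.5, -225.2]] mid [ 534.9 -256.5]
side 240.0 101 [[518.6, -290.8], [551.0, -225.0]] mid [ 534.8 -257.9]
side 248.0 314 [[513.1, -290.7], [555.6, -225.5]] mid [ 534.3 -258.1]
side 256.0 347 [[512.4, -290.1], [560.7, -228.4]] mid [ 536.5 -259.2]
wrist 208.0 169 [[518.9, -283.8], [556.0, -222.6]] mid [ 537.5 -253.2]
wrist 216.0 675 [[518.9, -283.4], [556.6, -223.1]] mid [ 537.8 -253.2]
wrist 224.0 78 [[518.6, -284.1], [525.7, -222.2]] mid [ 522.1 -253.2]
wrist 232.0 29 [[518.6, -283.5], [524.5, -222.1]] mid [ 521.6 -252.8]
wrist 240.0 398 [[514.1, -290.2], [558.5, -222.6]] mid [ 536.3 -256.4]
wrist 248.0 3145 [[513.8, -286.4], [558.2, -223.0]] mid [ 536.  -254.7]
wrist 256.0 2523 [[512.7, -285.2], [561.4, -228.0]] mid [ 537.  -256.6]
178 (np.float64(289.50045793908714), np.float64(282.4590643891445))
225 (np.float64(290.3229387087354), np.float64(259.11656175111693))
```

Arms centre ≈(537.7,−253.2), flange ≈(539.3,−254.3), a small correction; then I lower 54.5 mm.

Call:
{"fn": "carry_out", "kwargs": {"series": "-0.14 -0.09 0.5 0 0 0 0.08;0 0 1 0 0 0 0.08;0 0 1 0 0 0 0.08;0 0 1 0 0 0 0.08;0 0 1 0 0 0 0.08;0 0 0.6 0 0 0 0.08;0 0 0.35 0 0 0 0.08;0 0 0 0 0 0 0.08;0 0 0 0 0 0 0.08"}}

```text
t: 10.7
position: [540.6, -255.6, 225.3]
tool_rot: [0.141, 3.138, -0.0]
contact_force: [0.0, -0.1, -0.9]
opening: 0.542
gripper_force: 8.1
```

```bash
python3 m2.py 5; python3 m3.py 5 150 215; python3 comp.py 5
```

```text
10.7 [ 540.6 -255.6  225.3] 0.542 8.1 [ 0.  -0.1 -0.9]
wrist 1112 pix 255 303 212 282 flange bbox [ 534.6 -267.7  176.8] [ 552.4 -241.1  181. ] ((539.837158203125, -254.3773193359375), 13.418460845947266)
   stub 412 [ 518.4 -265.2  183.1] [ 558.7 -241.9  194.9]
side 174.0 13 [[528.6, -241.5], [536.8, -225.3]] mid [ 532.7 -233.4]
side 182.0 59 [[519.9, -288.8], [553.5, -227.4]] mid [ 536.7 -258.1]
side 190.0 163 [[515.4, -292.5], [557.4, -232.6]] mid [ 536.4 -262.6]
side 198.0 374 [[514.9, -291.9], [561.6, -225.1]] mid [ 538.2 -258.5]
side 206.0 164 [[512.1, -287.4], [562.5, -232.9]] mid [ 537.3 -260.1]
side 214.0 100 [[524.9, -281.5], [549.7, -232.4]] mid [ 537.3 -256.9]
wrist 158.0 774 [[520.5, -284.5], [558.0, -224.4]] mid [ 539.2 -254.5]
wrist 166.0 108 [[520.3, -285.4], [557.8, -223.4]] mid [ 539.1 -254.4]
wrist 174.0 809 [[520.6, -283.7], [552.2, -224.3]] mid [ 536.4 -254. ]
wrist 182.0 407 [[525.6, -260.2], [544.3, -223.5]] mid [ 534.9 -241.8]
wrist 190.0 1793 [[515.4, -289.9], [559.7, -225.0]] mid [ 537.6 -257.4]
wrist 198.0 3980 [[515.5, -286.8], [562.7, -224.4]] mid [ 539.1 -255.6]
wrist 206.0 469 [[512.3, -277.5], [561.4, -231.7]] mid [ 536.8 -254.6]
wrist 214.0 364 [[524.9, -277.7], [553.9, -231.8]] mid [ 539.4 -254.7]
178 (np.float64(289.50045793908714), np.float64(282.4590643891445))
225 (np.float64(290.3229387087354), np.float64(259.11656175111693))
```

View pics/c5.png

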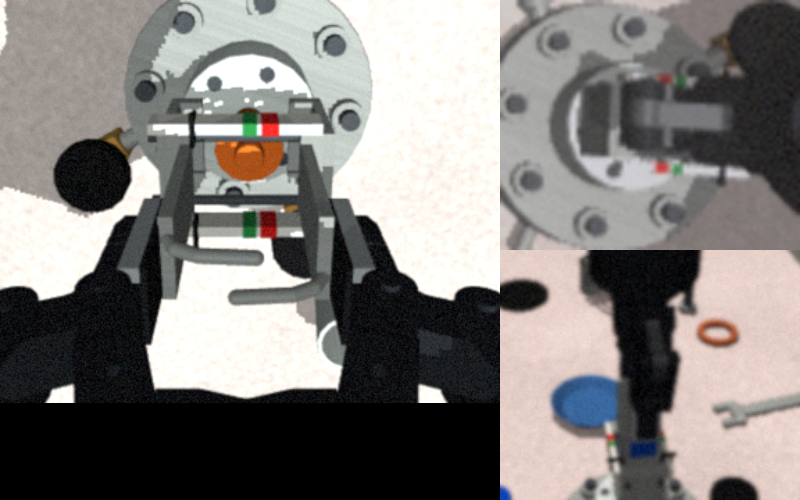

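The flange now sits between the arms, below the front scale at (248,155), claws centre within 0.5 mm of the tube, ledges about at 159–163, below the flange. I squeeze stepwise with pointer measurement.

Call:
{"fn": "carry_out", "kwargs": {"series": "0 0 0 0 0 0 0;0 0 0 0 0 0 -0.08;0 0 0 0 0 0 -0.16;0 0 0 0 0 0 -0.22;0 0 0 0 0 0 -0.22;0 0 0 0 0 0 -0.22;0 0 0 0 0 0 -0.22"}}

```text
t: 11.55
position: [540.4, -255.5, 225.0]
tool_rot: [-0.141, -3.138, -0.0]
contact_force: [-0.0, 0.1, -0.8]
opening: 0.389
gripper_force: 11.4
```

```bash
cat > ptr.py <<'E'
from h import *
import sys
def ptr(i):
    h=cv2.cvtColor(i,cv2.COLOR_BGR2HSV).astype(int); H,S,V=h[...,0],h[...,1],h[...,2]
    out=[]
    for v in range(195,245):
        g=np.nonzero((abs(H[v,180:360]-65)<25)&(S[v,180:360]>110)&(V[v,180:360]>40))[0]+180
        r=np.nonzero(((H[v,180:360]<6)|(H[v,180:360]>170))&(S[v,180:360]>150)&(V[v,180:360]>60))[0]+180
        if 6<len(g)<14 and 8<len(r)<18: 
            row=V[v].astype(float); seg=row[205:335]
            dk=np.nonzero((seg<45)&(S[v,205:335]<150))[0]+205
            out.append((v,g.min(),g.max(),r.min(),r.max(),dk.tolist()))
    return out
if __name__=="__main__":
    i,d,K,wc=snap("wrist",sys.argv[1]+".png"); s=bot.get_state(); print(s["t"],s["position"].round(1),s["opening"],s["gripper_force"],s["contact_force"].round(1))
    for o in ptr(i): print(*o)
E
python3 - <<'E'
from ptr import *
print(*ptr(load("wrist5")[0]),sep="\n")
E
python3 ptr.py w6
```

```text
(212, np.int64(275), np.int64(283), np.int64(288), np.int64(298), [236, 237, 238, 239, 240])
(213, np.int64(275), np.int64(283), np.int64(288), np.int64(299), [235, 236, 237, 238, 239, 240])
(214, np.int64(275), np.int64(283), np.int64(289), np.int64(299), [236, 237, 238, 239, 240])
(215, np.int64(275), np.int64(284), np.int64(289), np.int64(299), [235, 236, 237, 238, 240])
(216, np.int64(275), np.int64(284), np.int64(289), np.int64(299), [236, 237, 238, 239, 275])
(217, np.int64(275), np.int64(283), np.int64(289), np.int64(298), [236, 237, 238, 239, 275])
(218, np.int64(275), np.int64(284), np.int64(289), np.int64(300), [236, 237, 238, 239])
(219, np.int64(275), np.int64(284), np.int64(289), np.int64(300), [237, 238, 239, 334])
(220, np.int64(275), np.int64(284), np.int64(289), np.int64(299), [237, 238])
(221, np.int64(275), np.int64(284), np.int64(289), np.int64(300), [237])
(222, np.int64(275), np.int64(284), np.int64(289), np.int64(299), [237, 238])
(223, np.int64(275), np.int64(283), np.int64(289), np.int64(300), [237, 238])
(224, np.int64(275), np.int64(283), np.int64(289), np.int64(300), [237, 238])
(225, np.int64(275), np.int64(283), np.int64(289), np.int64(299), [237, 238, 239])
(226, np.int64(275), np.int64(284), np.int64(289), np.int64(300), [237, 238, 239])
(227, np.int64(275), np.int64(284), np.int64(289), np.int64(300), [237, 238, 239])
11.6 [ 540.4 -255.5  225. ] 0.3930374418332887 11.384199410676956 [-0.4  0.3 -0.9]
217 262 271 276 286 [249, 250, 251, 252]
218 262 270 276 286 [250, 251, 252]
219 262 270 276 286 [250, 251, 252, 324]
220 262 270 276 286 [250, 251, 252]
221 262 270 276 286 [250, 251, 252]
222 262 270 276 286 [250, 251, 252]
223 262 270 276 286 [250, 251, 252, 322, 325]
224 262 270 276 286 [250, 251, 252]
225 262 270 276 286 [250, 251, 252]
226 262 270 276 286 [250, 251, 252]
```

Call:
{"fn": "carry_out", "kwargs": {"series": "0 0 0 0 0 0 -0.28;0 0 0 0 0 0 -0.33;0 0 0 0 0 0 -0.36;0 0 0 0 0 0 -0.36;0 0 0 0 0 0 -0.36;0 0 0 0 0 0 -0.36"}}

```text
t: 12.2
position: [540.4, -255.5, 225.0]
tool_rot: [-0.141, -3.138, -0.0]
contact_force: [-0.5, -0.0, -1.4]
opening: 0.32
gripper_force: 12.9
```

```bash
python3 ptr.py w7; python3 - <<'E'
from h import *
i=load("w7")[0]; print(load("w7")[1][218:226,240:280:6].round(0)[::3])
cv2.imwrite("pics/w7c.png",np.clip(cv2.resize(i[180:300,190:350],None,fx=5,fy=5,interpolation=cv2.INTER_CUBIC).astype(float)*1.6,0,255).astype('uint8'))
E
```

```text
12.25 [ 540.4 -255.5  225. ] 0.3238894189295264 12.85124659538269 [ 0.5 -0.  -0.8]
[[180. 181. 181. 177. 181. 180. 180.]
 [181. 181. 181. 178. 181. 180. 180.]
 [182. 181. 181. 179. 182. 182. 180.]]
```

View pics/w7c.png

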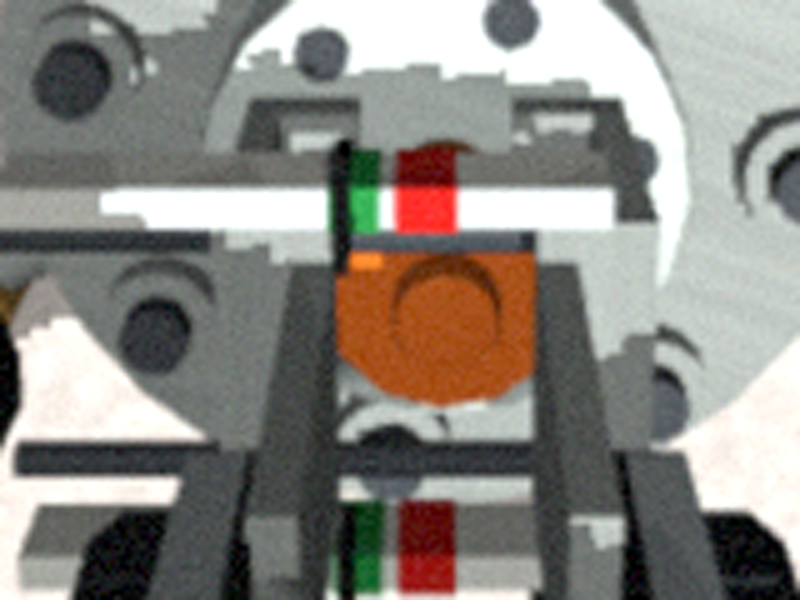

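The crop shows the black pointer at (342) inside the green (329–381, middle 355), red from 397, flange resting free between the arms over the ledges. I squeeze a hair more and lift slowly.

Call:
{"fn": "carry_out", "kwargs": {"series": "0 0 0 0 0 0 -0.38;0 0 0 0 0 0 -0.38;0 0 -0.2 0 0 0 -0.38;0 0 -0.4 0 0 0 -0.38;0 0 -0.4 0 0 0 -0.38;0 0 -0.3 0 0 0 -0.38;0 0 -0.5 0 0 0 -0.38;0 0 -0.7 0 0 0 -0.38;0 0 -0.7 0 0 0 -0.38;0 0 -0.5 0 0 0 -0.38;0 0 0 0 0 0 -0.38;0 0 0 0 0 0 -0.38"}}

```text
t: 13.45
position: [540.5, -255.5, 262.1]
tool_rot: [0.141, 3.138, -0.0]
contact_force: [0.4, -0.2, -1.9]
opening: 0.309
gripper_force: 13.0
```

```bash
python3 ptr.py w8; python3 - <<'E'
from h import *
for n in("w8","side"):
    if n=="side": i,d,K,wc=snap("side","side8.png")
    else: i,d,K,wc=load(n)
    h=cv2.cvtColor(i,cv2.COLOR_BGR2HSV); m=((h[...,0]<20)&(h[...,1]>150)&(h[...,2]>60))
    vv,uu=np.nonzero(m&(d>0)); P=np.array([at(K,wc,u,v,d[v,u]) for u,v in zip(uu,vv)])
    k=(np.hypot(P[:,0]-539,P[:,1]+253)<35)&(P[:,2]>140); P=P[k]
    if len(P): print(n,len(P),P.min(0),P.max(0),np.percentile(P[:,2],[5,25,50,75,95]).round(1))
E
```

```text
13.5 [ 540.3 -255.4  261.8] 0.30833840974299614 13.006806671619415 [ 0.6  0.9 -2.1]
218 255 263 269 279 [258, 314, 315, 316]
219 255 263 269 279 [258, 259, 315]
220 255 263 269 279 [257, 258, 259, 315, 316, 317, 318]
221 255 263 269 279 [313, 314, 315, 317]
222 255 263 269 279 [258, 259, 314, 315, 316]
223 255 263 269 279 [258, 259, 314]
224 255 263 269 279 [258, 259, 260]
225 255 264 269 279 [258, 259, 260]
w8 849 [ 517.18038587 -267.09295693  197.4577538 ] [ 561.46940466 -244.85950142  241.01542999] [200.  201.  202.3 210.  239.5]
side 7 [ 518.44328081 -257.86609181  231.58212818] [ 558.46763206 -244.54547156  240.11291021] [233.8 239.2 239.5 239.8 240.1]
```

Tube rose with the claws (flange top 178→201.5), pointer at 258.7 vs green centre 259. Lift clear and carry.

Call:
{"fn": "carry_out", "kwargs": {"series": "0 0 -0.4 0 0 0 -0.38;0 0 -0.8 0 0 0 -0.38;0 0 -1 0 0 0 -0.38;0 0 -1 0 0 0 -0.38;0 0 -0.6 0 0 0 -0.38;0 0 -0.2 0 0 0 -0.38;0 0.3 0 0 0 0 -0.38;0 0.7 0 0 0 0 -0.38;0 1.1 0 0 0 0 -0.38;0 1.5 0 0 0 0 -0.38;0 1.8 0 0 0 0 -0.38;0 2 0 0 0 0 -0.38"}}

```text
t: 14.75
position: [547.0, -179.9, 301.9]
tool_rot: [-0.14, -3.138, -0.001]
contact_force: [-0.8, 0.4, -0.9]
opening: 0.31
gripper_force: 12.9
```

Call:
{"fn": "carry_out", "kwargs": {"series": "0 2 0 0 0 0 -0.38;0 2 0 0 0 0 -0.38;0 2 0 0 0 0 -0.38;0 2 0 0 0 0 -0.38;0 2 0 0 0 0 -0.38;0 2 0 0 0 0 -0.38;0 1.8 0 0 0 0 -0.38;0 1.6 0 0 0 0 -0.38;0 1.3 0 0 0 0 -0.38;0 1 0 0 0 0 -0.38;0 0.7 0 0 0 0 -0.38;0 0.4 0 0 0 0 -0.38"}}

```text
t: 15.95
position: [564.0, 6.0, 302.0]
tool_rot: [-0.141, -3.138, 0.0]
contact_force: [0.6, -0.3, -2.0]
opening: 0.313
gripper_force: 12.9
```

```bash
python3 ptr.py w9; python3 - <<'E'
from h import *
for n in("top","side"):
    i,d,K,wc=snap(n,n+"9.png"); h=cv2.cvtColor(i,cv2.COLOR_BGR2HSV)
    m=((h[...,0]>95)&(h[...,0]<125)&(h[...,1]>90)&(d>0)); vv,uu=np.nonzero(m); P=np.array([at(K,wc,u,v,d[v,u]) for u,v in zip(uu,vv)])
    k=(np.hypot(P[:,0]-566,P[:,1]-27)<60)&(P[:,2]<22)&(P[:,2]>10); 
    if k.sum()>5: print(n,k.sum(),P[k].min(0).round(1),P[k].max(0).round(1))
    m=((h[...,0]<22)&(h[...,1]>130)&(h[...,2]>40)&(d>0)); vv,uu=np.nonzero(m); P=np.array([at(K,wc,u,v,d[v,u]) for u,v in zip(uu,vv)])
    k=(np.hypot(P[:,0]-566,P[:,1]-27)<60)&(P[:,2]>80); 
    if k.sum()>5: print(n,"tube",k.sum(),uu[k].min(),uu[k].max(),vv[k].min(),vv[k].max(),P[k].min(0).round(1),P[k].max(0).round(1))
i,d,K,wc=load("side0"); h=cv2.cvtColor(i,cv2.COLOR_BGR2HSV); m=((h[...,0]>95)&(h[...,0]<125)&(h[...,1]>90)).astype('uint8')*255
z=np.zeros_like(m); z[225:275,235:300]=m[225:275,235:300]; c=max(cv2.findContours(z,0,1)[0],key=cv2.contourArea); e=cv2.fitEllipse(c); print(e,onplane(K,wc,*e[0],15))
E
```

```text
16.0 [564.    6.2 301.9] 0.31679996243651154 12.922435998916626 [ 0.2  1.1 -2.5]
224 255 264 269 279 [257, 259]
225 255 264 269 279 [257, 258, 259]Traceback (most recent call last):
  File "<stdin>", line 8, in <module>
IndexError: too many indices for array: array is 1-dimensional, but 2 were indexed
```

```bash
python3 - <<'E'
from h import *
i,d,K,wc=load("side0"); h=cv2.cvtColor(i,cv2.COLOR_BGR2HSV); m=((h[...,0]>95)&(h[...,0]<125)&(h[...,1]>90)).astype('uint8')*255
z=np.zeros_like(m); z[225:275,235:300]=m[225:275,235:300]; c=max(cv2.findContours(z,0,1)[0],key=cv2.contourArea); c=cv2.convexHull(c)
e=cv2.fitEllipse(c); print(e,onplane(K,wc,*e[0],16))
q=np.array([onplane(K,wc,*p[0],16)[:2] for p in c],'f4'); print(cv2.minEnclosingCircle(q),q.min(0),q.max(0))
i,d,K,wc=load("top0"); h=cv2.cvtColor(i,cv2.COLOR_BGR2HSV); m=((h[...,0]>95)&(h[...,0]<125)&(h[...,1]>60)).astype('uint8')*255
z=np.zeros_like(m); z[200:280,220:300]=m[200:280,220:300]; c=cv2.convexHull(max(cv2.findContours(z,0,1)[0],key=cv2.contourArea))
q=np.array([onplane(K,wc,*p[0],16)[:2] for p in c],'f4'); print(cv2.minEnclosingCircle(q),q.min(0),q.max(0))
E
```

```text
((266.7477111816406, 248.35107421875), (26.032228469848633, 39.6778450012207), 89.64920806884766) [561.36582226  24.27839639  16.        ]
((561.9716186523438, 25.559457778930664), 46.22488021850586) [517.22546 -20.37383] [606.0988   71.56511]
((563.6183471679688, 28.015501022338867), 46.73868179321289) [517.3471   -17.864521] [609.8452   73.11461]
```

Call:
{"fn": "carry_out", "kwargs": {"series": "0 0.4 0 0 0 0 -0.38;0.1 0.6 0 0 0 0 -0.38;0.1 0.6 0 0 0 0 -0.38;0 0.4 0.4 0 0 0 -0.38;0 0 0.9 0 0 0 -0.38;0 0 1.4 0 0 0 -0.38;0 0 1.8 0 0 0 -0.38;0 0 1.8 0 0 0 -0.38;0 0 1.8 0 0 0 -0.38;0 0 1.5 0 0 0 -0.38;0 0 1 0 0 0 -0.38;0 0 0.6 0 0 0 -0.38"}}

```text
t: 17.25
position: [562.9, 25.5, 188.6]
tool_rot: [-0.141, -3.136, 0.0]
contact_force: [0.1, -0.9, -1.1]
opening: 0.312
gripper_force: 12.9
```

Call:
{"fn": "carry_out", "kwargs": {"series": "0 0 0.3 0 0 0 -0.38;0 0 0.1 0 0 0 -0.38;0 0 0 0 0 0 -0.38;0 0 0 0 0 0 -0.38;0 0 0 0 0 0 -0.38;0 0 0 0 0 0 -0.38;0 0 0 0 0 0 -0.38;0 0 0 0 0 0 -0.38;0 0 0 0 0 0 -0.38;0 0 0 0 0 0 -0.38"}}

```text
t: 18.25
position: [563.7, 25.6, 186.0]
tool_rot: [-0.141, -3.138, 0.0]
contact_force: [-0.4, -0.6, -1.4]
opening: 0.314
gripper_force: 12.9
```

```bash
python3 ptr.py w10; python3 - <<'E'
from h import *
i,d,K,wc=snap("side","side10.png")
h=cv2.cvtColor(i,cv2.COLOR_BGR2HSV); m=((h[...,0]<22)&(h[...,1]>120)&(h[...,2]>30)&(d>0)); vv,uu=np.nonzero(m); P=np.array([at(K,wc,u,v,d[v,u]) for u,v in zip(uu,vv)])
k=(np.hypot(P[:,0]-563,P[:,1]-27)<40)&(P[:,2]>30); print(k.sum(),P[k].min(0),P[k].max(0))
a=cv2.resize(i[130:270,190:350],(440,385),interpolation=cv2.INTER_CUBIC); b=cv2.resize(load("w10")[0][180:300,190:350],(360,270),interpolation=cv2.INTER_CUBIC)
o=np.zeros((385,800,3),'uint8'); o[:,:440]=a; o[:270,440:]=b; cv2.imwrite("pics/c10.png",np.clip(o.astype(float)*1.7,0,255).astype('uint8'))
E
```

```text
18.3 [563.7  25.6 186. ] 0.31210141864492574 12.896003723144531 [-0.3 -0.8 -2.3]
217 255 264 269 279 [258, 259]
219 255 263 269 279 [259]
225 255 264 269 279 [257, 258, 259]
31 [542.34419528 -12.52252108  67.52993805] [581.26865684  24.58956742 524.94794812]
```

View pics/c10.png

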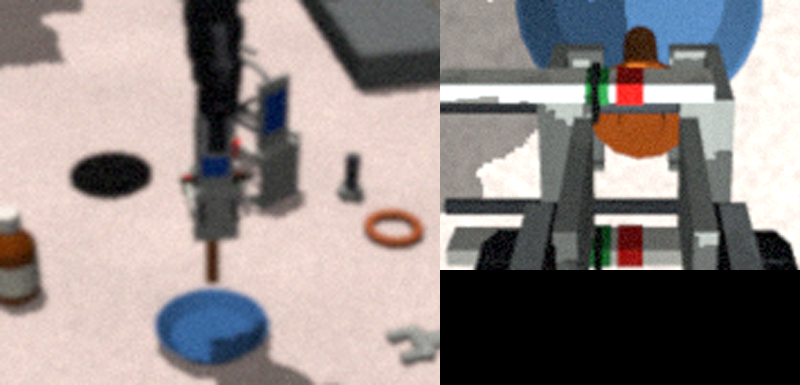

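Left: the amber stem hangs upright from the claws at (212,240–282), right over the dish (212,325). Right: the pointer is in the green (597), and the flange sits on the ledges at (637,135). I check the lower end's position, then hand in.

```bash
python3 - <<'E'
from h import *
i,d,K,wc=load("side10"); o,r=ray(K,wc,190+212*160/440,130+282*140/385)
p=o+r*(26.5-o[1])/r[1]; print("lower end",p, bot.get_state()["joint_velocities"].round(3))
if 40<p[2]<95 and abs(p[0]-562.7)<8: print(bot.close_job())
E
```

```text
lower end [562.77759369  26.5         59.27879558] [-0.001  0.     0.    -0.    -0.    -0.   ]
the job is handed in; nothing more can be done
None
```

The job is handed in at about 18 s: the tube hangs upright and still on the claws, pointer in the green, its lower end about 59 mm above the bench (43 mm above the dish rim) over the dish's middle.

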